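# Snap the LED driver board into the sculpture's control box

### The arm

A 6-joint arm with a two-finger parallel gripper is mounted at the origin on the work surface. World frame = base frame: x ahead of the robot, y to its left, z up, the work surface at z = 0. Lengths are in m, angles in rad, forces in N, time in s.
With the tool pointing down it reaches from about 0.275 to 1 m from the base axis. Payload 8.4 kg.
Tool frame: the origin (TCP) lies on the centre line of the jaws, within the pads' length; the fingertips stand 17 mm ahead of it and the grasp point (between the pads) lies 2 mm behind it (bot.tcp_to_tips is the y of the fingertips in the tool frame, in m); y points along the fingers, z is the direction in which the jaws open and shut, and the axes are right-handed (so a half turn about y gives the same grasp; the last joint's range is limited). The gripper opens to 85 mm and grips with 20 to 120 N. Pads are 22 mm wide; open, the fingers measure 114 mm over their backs; the gripper's body (76 mm by 85 mm) begins 54 mm behind the grasp point. The pads swing forward as they close: fully open they stand 13 mm farther back than shut.
Start: joints at [1.345, 0.353, 1.633, -0, 1.155, -0.002], TCP at [0.139, 0.609, 0.248] pointing down, gripper open.
Joint ranges: [-2.63, 2.63], [-0.92, 2.1], [0.06, 2.66], [-1.3, 4.44], [0, 2.69], [-3.02, 3.02]. Speed limits (rad/s): [2.22, 2.22, 2.79, 3.14, 3.14, 3.14].

### API

Orientations are given as a unit quaternion [x, y, z, w].
In Python, from workcell import bot, hand, kinematics, get_obs, vision, hand_in gives the robot as it stands. The module is installed in compiled form; this text tells all that it offers. Calls block until the motion is done:
- bot.reach(position, orientation): joint-space move of the TCP to a pose.
- bot.servo_line(position, ori=None, velocity=0.15): straight line of the TCP; ori=None keeps the orientation; velocity is the mean speed in m/s.
- bot.goto_joints(angles): joint-space move.
- hand.move_gripper(opening, strength=None): finger opening in m; strength is the grip in N (None keeps the last); returns when the fingers have stopped.
- bot.dwell(seconds).
- kinematics.solve_ik(position, orientation): joint angles nearest the present ones, or None.
- get_obs(): the state.
- vision.read_camera(name): name is "scene" or "top" or "wrist"; returns a dict with "frame" (480x640x3 uint8, red, green, blue), "intrinsics" (3x3 intrinsics, pixels), "dist" ([k1, k2, p1, p2, k3] as OpenCV has them; the pictures are not rectified), "view" (4x4, takes a point from world to camera coordinates). Camera axes: x right, y down, z forward; pixel columns grow to the right and rows downward; lengths in m; the calibration is good to about 2 mm. A picture is of the moment at which its call begins. There is no depth.
A pose or a line that the arm cannot do raises bot.IKError and nothing moves.
- hand_in(): hands the job in, once; it reports no verdict.
The state is a dict: "time_s": time; "joint_pos": joint angles; "joint_vel": joint speeds; "joint_efforts": joint torques, N m; "position": TCP position; "orientation": TCP orientation; "wrist_force": force on the tool from outside, world axes, zero at the start; "ft_torque": the same for the moment, N m; "gripper_width": finger opening in m.
Only numpy, scipy, OpenCV 4.12 (cv2) and the standard library are available. Lean on these libraries where they do the work, as an engineer would, in place of code of your own. Each camera call takes 0.05 s, during which the arm holds its last target. There are 200 camera calls.

### The job

Pick the LED driver board up by its heat sink and set it on the four snap standoffs in the open control box, with its green terminal row at the cable-gland end; their mounting plate is still loose and has slid a few millimetres, so feel for the heads instead of forcing. Press the board down evenly, keeping it level, until all four have clicked through and it sits fully home, always pushing with less than 40 N or it cracks. Then let go, and leave the other things on the bench where they lie.

Things in the scene. Friction and masses are not known exactly. Their poses are not given: they have to be found in the camera images.
- board: green circuit board, 140 (its x) x 100 (its y) x 3.2 thick, about 0.2 kg, flat on black foam 12 thick; origin at the centre of its underside, z up. Four 8 mm holes with gold rings at 60 either way along x, 40 along y. +x end: green terminal row (12 x 56 x 13 tall), -x end: dark blue capacitors and yellow choke (16 tall). Bare, may be pressed: x 25 to 52, y 32 to 48, either sign
- sink_top (a point): top centre of the board's aluminium finned heat sink, 60 (board x) x 36 (board y) x 40 tall, standing in the board's middle, over its centre of mass; this point is 43.2 above the board's underside. Grip it across its 36 mm width
- control_box: open grey plastic box, 190 (x) x 140 (y) x 30 tall, walls and floor 4, fixed to the bench; origin at the centre of its underside, z up. Two black cable glands stick 20 out of its +x end: the board's terminal row goes to this end. Inside, four white snap standoffs (pattern 120 x 80); their seats 14 above the origin, on a blue metal plate still loosely screwed, slid 2 to 8 off centre towards the glands (+x) and up to 5 either way in y; over 6 N sideways shifts it
- hole0 (a point): centre of the board's +x +y hole, at its underside
- hole1 (a point): centre of the board's +x -y hole, at its underside
- hole2 (a point): centre of the board's -x +y hole, at its underside
- hole3 (a point): centre of the board's -x -y hole, at its underside
- post0 (a point): nominal centre of the seat of the box's +x +y standoff, fixed to the box: the real one, with the plate, stands 2 to 8 off it towards box +x and up to 5 either way in y, all four alike. hole0 belongs there. A 15 mm round post with a split barbed nylon head of two springy halves on the seat: 11 wide (box x) and 6 (y) at the barb, tapering to a blunt flat tip 5 x 4 wide, 10.8 above the seat
- post1 (a point): nominal centre of the seat of the box's +x -y standoff, fixed to the box: the real one, with the plate, stands 2 to 8 off it towards box +x and up to 5 either way in y, all four alike. hole1 belongs there. A level board whose holes are on the heads rests on their tapers with its underside about 7.5 above the seats; off the heads, on the tips, 10.8 above
- post2 (a point): nominal centre of the seat of the box's -x +y standoff, fixed to the box: the real one, with the plate, stands 2 to 8 off it towards box +x and up to 5 either way in y, all four alike. hole2 belongs there. Pushed down, each head resists with up to about 5 N (all four together about 20 N), most when the board is 5 to 6 above the seat; past that it gives way
- post3 (a point): nominal centre of the seat of the box's -x -y standoff, fixed to the box: the real one, with the plate, stands 2 to 8 off it towards box +x and up to 5 either way in y, all four alike. hole3 belongs there. The halves snap out over the board as it meets the seats, where it stops hard: posts, box and board are rigid
- spares_jar: small clear jar with a black cap, 40 dia x 50 tall, origin under its centre. Bystander
- screwdriver: orange-handled screwdriver lying flat, 190 long, handle 26 thick; origin under its middle. Bystander
- pliers: red-handled pliers lying flat, about 180 long, 65 wide, 14 thick; origin under the middle. Bystander
- solder_spool: metal spool standing on its flange, 54 dia x 44 tall. Bystander
- paint_pot: blue paint pot with white lid, 64 dia x 70 tall. Bystander
- tape_roll: roll of tan tape lying flat, 96 dia x 24 tall. Bystander
There are look-alikes about, which are no part of the job. Of the things that look like the board, the middle-sized one is meant.

How it is judged:
On the way, in this order (a step that is already met when the one before it is completed fails the run):
1. the board has been lifted clear of the foam (height (world z) of board above 0.04 m), for 0.1 s.
2. the board is on the four standoff heads, each hole on its own, not yet clicked through (z of hole0 in the frame of post0 between 0.003 and 0.0095 m and horizontal distance between hole0 and post0 below 0.011 m and z of hole1 in the frame of post1 between 0.003 and 0.0095 m and horizontal distance between hole1 and post1 below 0.011 m and z of hole2 in the frame of post2 between 0.003 and 0.0095 m and horizontal distance between hole2 and post2 below 0.011 m and z of hole3 in the frame of post3 between 0.003 and 0.0095 m and horizontal distance between hole3 and post3 below 0.011 m), for 0.05 s.
At the end, for the whole second after the job is handed in: Each hole is clicked onto its own standoff: the underside at every hole within 1.2 mm of the seat height (an unclicked one stands some 4 mm off) and within 11 mm sideways of the nominal standoff point, so the terminal row is at the gland end; the board is at rest and let go (z of hole0 in the frame of post0 between -0.0015 and 0.0012 m and horizontal distance between hole0 and post0 below 0.011 m and z of hole1 in the frame of post1 between -0.0015 and 0.0012 m and horizontal distance between hole1 and post1 below 0.011 m and z of hole2 in the frame of post2 between -0.0015 and 0.0012 m and horizontal distance between hole2 and post2 below 0.011 m and z of hole3 in the frame of post3 between -0.0015 and 0.0012 m and horizontal distance between hole3 and post3 below 0.011 m and linear speed of board below 0.01 m/s); the robot touches nothing.
It fails at once if the board is pressed against the box and its standoffs with more than 40 N (it would crack) (contact force between board and control_box above 40 N).
It fails at once if the board, in the box, is pressed down unevenly: tilted more than 5 degrees (angle between board's own z axis and vertical above 0.0873 rad and horizontal distance between board and control_box below 0.03 m and height (world z) of board below 0.026 m).
It fails at once if another thing on the bench is shifted by more than 20 mm (distance of any of spares_jar, screwdriver, pliers, solder_spool, paint_pot, tape_roll from where it was at the start of the episode above 0.02 m).
It also fails if it takes over 64 s, if anything falls off the work surface, if the arm or the gripper's body presses on something with over 40 N, if the wrist force passes 120 N, or if a joint passes its speed limit or range.

## Working session

There is one attempt and no reset: what is moved stays moved. The work goes in short steps, each a Python script; the robot and the scene stay as the last script left them, time stands still between calls to the robot, and variables do not carry over. Pictures are saved under pics/ and viewed, about 8 in all and at most 12, crops included, and the job is handed in when it is done.

```bash
mkdir -p pics; python3 - <<'E'
from workcell import *
import cv2,numpy as np
for n in("top","scene"):
    r=vision.read_camera(n);cv2.imwrite(f"pics/{n}0.png",r["frame"][:,:,::-1])
    np.savez(f"{n}0.npz",**r);print(n,r["intrinsics"].tolist(),r["dist"],np.round(r["view"],4).tolist())
o=get_obs();print(o["orientation"],o["time_s"],o["wrist_force"],bot.tcp_to_tips)
E
```

```text
top [[488.086065370538, 0.0, 308.8966435453774], [0.0, 488.086065370538, 239.9507314341881], [0.0, 0.0, 1.0]] [0.0300789 0.        0.        0.        0.       ] [[0.027, -0.9996, 0.0018, 0.0092], [-0.9941, -0.027, -0.1053, 0.4728], [0.1053, 0.0011, -0.9944, 1.4005], [0.0, 0.0, 0.0, 1.0]]
scene [[543.8033751223284, 0.0, 308.9736975911195], [0.0, 543.8033751223284, 230.0714986262709], [0.0, 0.0, 1.0]] [0.03400661 0.         0.         0.         0.        ] [[-0.7087, 0.7055, -0.0096, 0.3526], [0.4579, 0.4495, -0.767, -0.165], [-0.5368, -0.548, -0.6416, 1.5574], [0.0, 0.0, 0.0, 1.0]]
[ 0.70311827 -0.07900289  0.07890004 -0.70225211] 0.1 [-0.39557191 -0.22628012 -1.16396714] 0.017
```

View pics/top0.png

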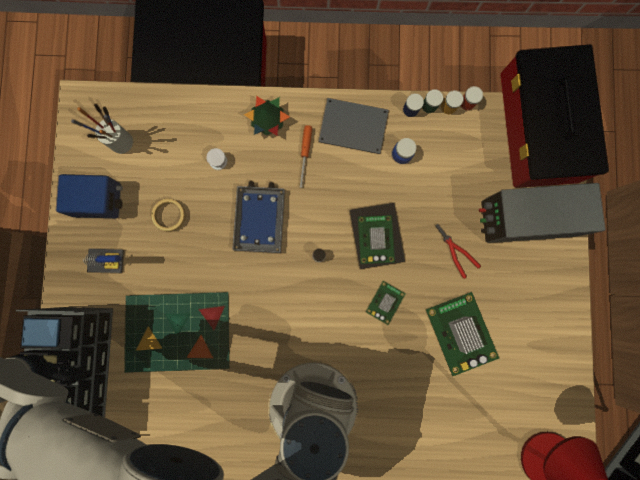

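View pics/scene0.png

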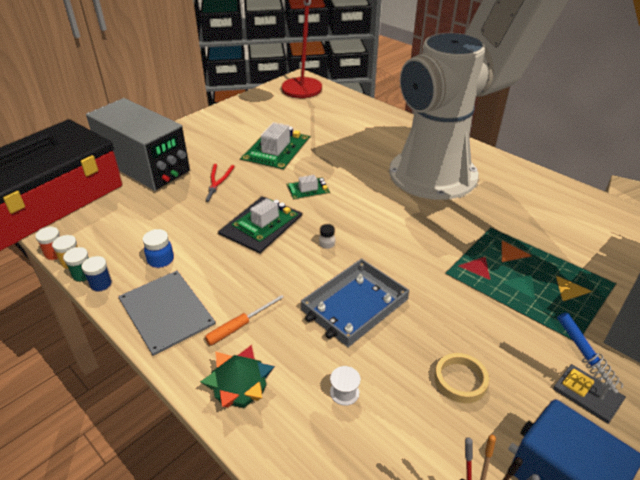

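Both views show three look-alikes. In the top image they are the small board at (386,302), the large board at (464,333), and the middle-sized one on black foam at (378,236), which is the one I want. The box is at (261,218), with its glands at the top, towards world +x. I'll check the choice in a crop and get rough poses.

```bash
cat > h.py <<'E'
import numpy as np,cv2
def ray(r,uv,z):
    uv=np.asarray(uv,float).reshape(-1,1,2)
    n=cv2.undistortPoints(uv,r["intrinsics"],r["dist"])[:,0]
    V=r["view"];R=V[:3,:3];c=-R.T@V[:3,3]
    d=np.c_[n,np.ones(len(n))]@R
    return c+d*((z-c[2])/d[:,2])[:,None]
def proj(r,P):
    P=np.asarray(P,float).reshape(-1,3);V=r["view"]
    return cv2.projectPoints(P,cv2.Rodrigues(V[:3,:3])[0],V[:3,3],r["intrinsics"],r["dist"])[0][:,0]
E
python3 - <<'E'
from h import *
r=dict(np.load("top0.npz"));f=r["frame"]
c=f[180:360,215:515];cv2.imwrite("pics/crop1.png",cv2.resize(c,None,fx=2.6,fy=2.6,interpolation=cv2.INTER_CUBIC)[:,:,::-1])
h=cv2.cvtColor(f,cv2.COLOR_RGB2HSV)
g=cv2.inRange(h,(45,60,30),(95,255,255));b=cv2.inRange(h,(100,90,40),(125,255,255))
for nm,m,z in(("green",g,.0152),("blueplate",b,.006)):
    m=cv2.morphologyEx(m,cv2.MORPH_CLOSE,np.ones((9,9)))
    for q in cv2.findContours(m,0,2)[0]:
        if cv2.contourArea(q)<300:continue
        p=cv2.boxPoints(cv2.minAreaRect(q));w=ray(r,p,z)
        print(nm,p.mean(0).round(),"ctr",w.mean(0).round(4),"sides",np.linalg.norm(w[1]-w[0]).round(4),np.linalg.norm(w[2]-w[1]).round(4),"ang",np.degrees(np.arctan2(*(w[1]-w[0])[1::-1])).round(1))
E
```

```text
green [462. 333.] ctr [ 0.2162 -0.4249  0.0152] sides 0.1435 0.1999 ang -66.9
green [176. 332.] ctr [0.1986 0.3956 0.0152] sides 0.3009 0.2169 ang -86.9
green [385. 302.] ctr [ 0.2979 -0.2042  0.0152] sides 0.1017 0.0713 ang -29.0
green [376. 239.] ctr [ 0.4815 -0.1749  0.0152] sides 0.101 0.141 ang -85.0
green [267. 117.] ctr [0.8415 0.1583 0.0152] sides 0.1004 0.0961 ang -69.3
blueplate [258. 218.] ctr [0.5347 0.1749 0.006 ] sides 0.1467 0.1024 ang -1.0
blueplate [ 82. 194.] ctr [0.5937 0.6988 0.006 ] sides 0.1139 0.1452 ang 2.2
```

View pics/crop1.png

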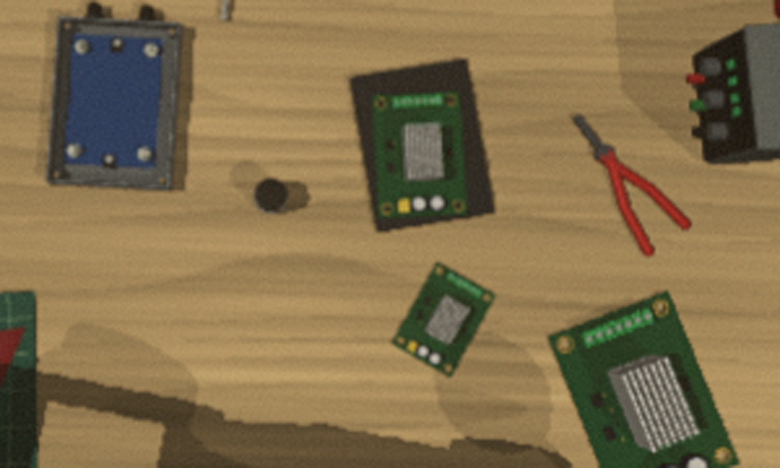

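The crop shows the middle board at crop (422,152) on the foam. Its gold holes and size (101 × 141 mm) match, and the green terminal row is at the top (world +x), so the yaw is about +5°. The box's four white heads are at crop (81,46), (151,50), (74,150) and (145,154), with the glands at the top. Next I'll take wrist views.

```bash
cat >> h.py <<'E'
from scipy.spatial.transform import Rotation as Ro
def ori(yaw,flip=False):
    s=-1 if flip else 1
    z=s*np.array([-np.sin(yaw),np.cos(yaw),0]);y=np.array([0,0,-1.]);x=np.cross(y,z)
    return Ro.from_matrix(np.c_[x,y,z]).as_quat()
def load(n): return dict(np.load(n+".npz"))
E
python3 - <<'E'
from workcell import *
from h import *
print(Ro.from_quat(get_obs()["orientation"]).as_matrix().round(2).tolist())
for fl in(0,1):
    print(fl,[np.round(kinematics.solve_ik(p,ori(np.radians(a),fl)),2) for p,a in(([.535,.175,.25],-1),([.481,-.175,.25],5))])
best=min((0,1),key=lambda f:abs(kinematics.solve_ik([.48,-.17,.25],ori(.09,f))[5]))
print("flip",best)
def snap(n,p,a):
    bot.reach(p,ori(np.radians(a),best));bot.dwell(.2)
    r=vision.read_camera("wrist");np.savez(n+".npz",**r);cv2.imwrite(f"pics/{n}.png",r["frame"][:,:,::-1]);o=get_obs()
    print(n,o["time_s"],o["position"].round(4),"cam",(-r["view"][:3,:3].T@r["view"][:3,3]).round(3),r["view"][2,:3].round(3),r["intrinsics"][0,0],o["wrist_force"].round(2))
snap("wbox",[.50,.175,.28],-1)
snap("wboard",[.45,-.175,.28],5)
E
```

```text
[[0.98, -0.0, 0.22], [-0.22, -0.0, 0.98], [-0.0, -1.0, -0.0]]
0 [array([ 0.31,  0.26,  1.77, -0.  ,  1.12, -1.24]), array([-0.35,  0.17,  1.87, -0.  ,  1.1 , -2.01])]
1 [array([ 0.31,  0.26,  1.77, -0.  ,  1.12,  1.9 ]), array([-0.35,  0.17,  1.87, -0.  ,  1.1 ,  1.13])]
flip 1
wbox 2.3833 [0.4999 0.1754 0.2799] cam [0.57  0.174 0.405] [-0.279  0.004 -0.96 ] 415.1224202316043 [-0.19  0.45 -0.67]
wboard 3.9583 [ 0.4503 -0.1743  0.2799] cam [ 0.52  -0.168  0.405] [-0.278 -0.025 -0.96 ] 415.1224202316043 [ 1.08 -0.34  0.12]
```

```bash
python3 -c "
import cv2,numpy as np
a=cv2.imread('pics/wbox.png');b=cv2.imread('pics/wboard.png')
cv2.imwrite('pics/wb.png',cv2.resize(np.hstack([a[:, 60:580],b[:,60:580]]),(800,370),interpolation=cv2.INTER_AREA))"
```

```text
(no output)
```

View pics/wb.png

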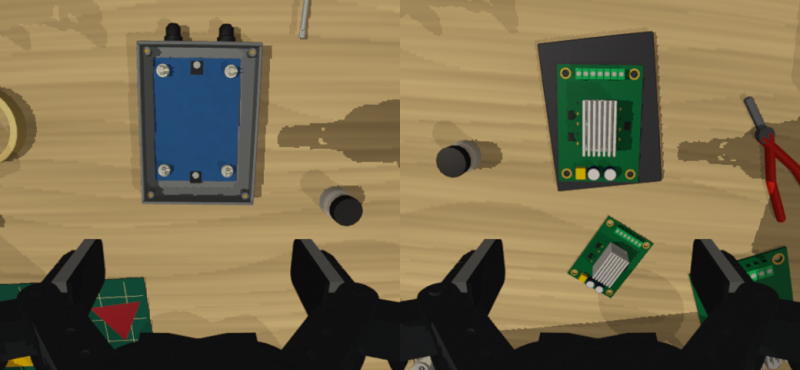

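The combined view shows the heads at display (163,70), (231,71), (165,171) and (228,171). The gold rings are at (566,73), (634,74), (566,174) and (630,174). The heat sink is at (600,128).

```bash
python3 - <<'E'
from h import *
r=load("wboard");f=r["frame"];h=cv2.cvtColor(f,cv2.COLOR_RGB2HSV)
uv=[]
for x,y in((634,74),(566,73),(566,174),(630,174)):
    u,v=(x-400)/.769+60,y/.769+0;u,v=int(u),int(v)
    w=h[v-12:v+13,u-12:u+13];m=cv2.inRange(w,(12,90,70),(32,255,255))
    p=np.concatenate(cv2.findContours(m,0,2)[0])[:,0];e=cv2.minEnclosingCircle(p)
    uv.append([e[0][0]+u-12,e[0][1]+v-12]);print("ring px",np.round(uv[-1],1),"r",round(e[1],1))
P=ray(r,uv,.0152);print(P.round(4).tolist())
print("sides",[np.linalg.norm(P[i]-P[(i+1)%4]).round(4) for i in range(4)],"ctr",P.mean(0).round(4))
# order -y,+y at +x ; +y,-y at -x
ax=(P[0]+P[1]-P[2]-P[3]);print("yaw",np.degrees(np.arctan2(ax[1],ax[0])))
r=load("wbox");f=r["frame"];t=[]
for x,y in((163,70),(231,71),(165,171),(228,171)):
    u,v=int(x/.769+60),int(y/.769);t.append(cv2.resize(f[v-16:v+16,u-16:u+16],(380,280*380//280),interpolation=cv2.INTER_NEAREST)[:,:,::-1]);print(u,v)
im=np.vstack([np.hstack(t[:2]),np.hstack(t[2:])]);cv2.imwrite("pics/heads.png",cv2.resize(im,(600,600)))
h=cv2.cvtColor(f,cv2.COLOR_RGB2HSV);m=cv2.inRange(h,(0,0,150),(180,70,255))
for q in cv2.findContours(m,0,2)[0]:
    if 40<cv2.contourArea(q)<1500:
        e=cv2.minEnclosingCircle(q);print("white",np.round(e[0],1),round(e[1],1),cv2.contourArea(q),ray(r,e[0],.014).round(4),ray(r,e[0],.0248).round(4))
E
```

```text
ring px [364.1  95.8] r 7.4
ring px [274.7  94.5] r 7.3
ring px [272. 229.] r 12.7
ring px [362.7 229.7] r 11.8
[[0.5466, -0.2084, 0.0152], [0.5407, -0.1287, 0.0152], [0.4165, -0.1337, 0.0152], [0.4235, -0.2214, 0.0152]]
sides [np.float64(0.08), np.float64(0.1243), np.float64(0.0879), np.float64(0.1238)] ctr [ 0.4819 -0.1731  0.0152]
yaw 4.183044815267742
271 91
360 92
274 222
356 222
white [354.8 221.9] 7.2 66.5 [[0.4758 0.1389 0.014 ]] [[0.4784 0.1398 0.0248]]
white [272.  220.5] 6.8 50.0 [[0.4786 0.2189 0.014 ]] [[0.4811 0.2177 0.0248]]
white [359.6  92. ] 8.4 113.0 [[0.5954 0.1352 0.014 ]] [[0.5947 0.1363 0.0248]]
white [271.   90.9] 8.2 95.0 [[0.5977 0.2145 0.014 ]] [[0.5969 0.2134 0.0248]]
white [455.5  19. ] 19.3 57.5 [[0.6563 0.0518 0.014 ]] [[0.6539 0.0551 0.0248]]
```

View pics/heads.png

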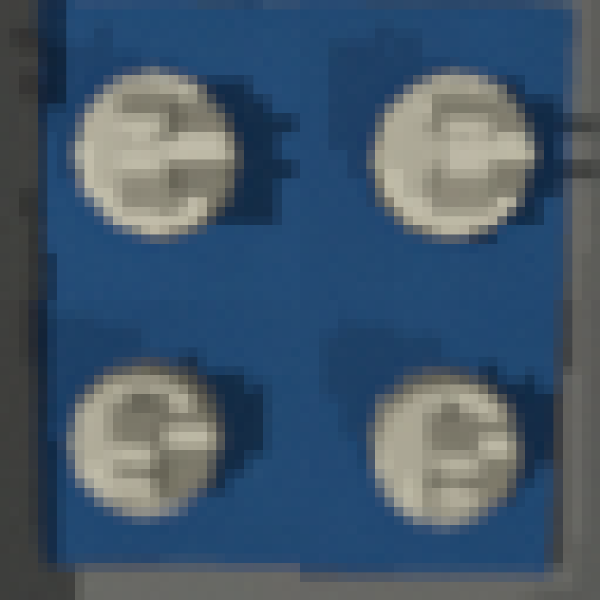

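The ring pair hole0–hole1 is 80.0 mm apart, which is correct. The -x rings were contaminated by the choke, so I use the +x pair for yaw (4.2°). The post discs give a pattern of 119 × 79.3 mm with yaw about -1.7° and centre about (0.537, 0.1767). Next I'll grasp and lift the board.

```bash
python3 - <<'E'
from workcell import *
from h import *
yaw=np.radians(4.2);c=np.array([.4838,-.1730])
q=ori(yaw,1)
hand.move_gripper(.062,20)
bot.reach([*c,.12],q)
bot.servo_line([*c,.044],velocity=.08)
o=get_obs();print("down",o["position"].round(4),o["wrist_force"].round(2))
hand.move_gripper(0.02,100);o=get_obs();print("grip",o["gripper_width"],o["wrist_force"].round(2),o["time_s"])
bot.servo_line([*c,.13],velocity=.1);bot.dwell(.2)
o=get_obs();print("lift",o["gripper_width"],o["wrist_force"].round(2),o["ft_torque"].round(3),o["position"].round(4))
bot.reach([.537,.1767,.15],ori(np.radians(-1.7),1));bot.dwell(.3)
o=get_obs();print("over",o["gripper_width"],o["wrist_force"].round(2),o["ft_torque"].round(3),o["position"].round(4),o["time_s"])
for n in("wrist","scene"):
    r=vision.read_camera(n);np.savez(f"h_{n}.npz",**r)
    if n=="wrist":a=r["frame"]
    else:b=r["frame"]
cv2.imwrite("pics/held.png",cv2.resize(np.hstack([a,b[120:440,160:587].repeat(1,0) if 0 else cv2.resize(b[150:390,200:520],(640,480))]),(800,300),interpolation=cv2.INTER_AREA)[:,:,::-1])
E
```

```text
down [ 0.4841 -0.1731  0.0444] [ 2.02  0.43 -1.16]
grip 0.03429314583437617 [-0.78  0.38  6.65] 6.475
lift 0.03459216435461868 [-0.29 -0.26 -3.14] [-0.042  0.016  0.014] [ 0.4834 -0.1729  0.1294]
over 0.034470013852701764 [ 0.84 -0.06 -2.73] [-0.022  0.008 -0.018] [0.5372 0.1759 0.15  ] 9.3167
```

View pics/held.png

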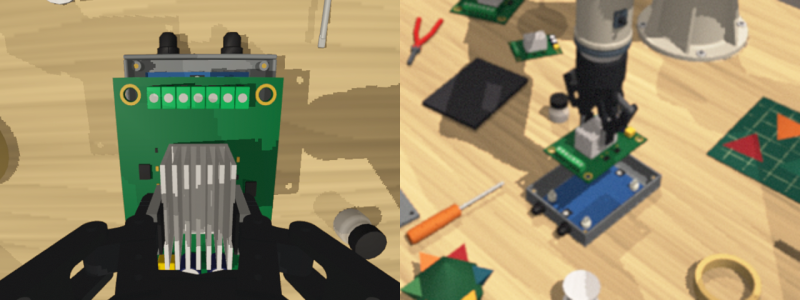

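The board is held level, with rings at display (130,95) and (266,94), terminal row towards the glands. I'll measure the held holes in the same camera used for the posts.

```bash
python3 - <<'E'
from h import *
r=load("h_wrist");h=cv2.cvtColor(r["frame"],cv2.COLOR_RGB2HSV);uv=[]
for x,y in((208,152),(426,150)):
    m=cv2.inRange(h[y-25:y+26,x-25:x+26],(12,90,60),(32,255,255))
    p=max(cv2.findContours(m,0,2)[0],key=cv2.contourArea);e=cv2.minEnclosingCircle(p);uv.append([e[0][0]+x-25,e[0][1]+y-25]);print(uv[-1],e[1])
for zt in(.1212,.124):
    P=ray(r,uv,zt);d=P[0]-P[1];yaw=np.arctan2(-d[0],d[1]);c=P.mean(0)[:2]-.06*np.array([np.cos(yaw),np.sin(yaw)])
    print(zt,P.round(4).tolist(),"dist",np.linalg.norm(d),"yaw",np.degrees(yaw),"ctr",c)
r=load("wbox");h=cv2.cvtColor(r["frame"],cv2.COLOR_RGB2HSV);S=[]
for u,v in((271,91),(360,92),(273,220),(355,221)):
    m=cv2.inRange(h[v-14:v+15,u-14:u+15],(0,0,75),(60,110,255))
    m=cv2.morphologyEx(m,cv2.MORPH_CLOSE,np.ones((3,3)))
    p=max(cv2.findContours(m,0,2)[0],key=cv2.contourArea);e=cv2.fitEllipse(cv2.convexHull(p));S.append([e[0][0]+u-14,e[0][1]+v-14]);print("post",np.round(S[-1],1),np.round(e[1],1))
P=ray(r,S,.014);print(P.round(4).tolist(),"ctr",P.mean(0).round(4))
ax=P[0]+P[1]-P[2]-P[3];ay=P[0]+P[2]-P[1]-P[3];print("yaws",np.degrees(np.arctan2(ax[1],ax[0])),np.degrees(np.arctan2(-ay[0],ay[1])),np.linalg.norm(ax)/2,np.linalg.norm(ay)/2)
E
```

```text
[208.0, 151.0] 17.49295425415039
[424.79090881347656, 150.56363677978516] 17.454391479492188
0.1212 [[0.5983, 0.2135, 0.1212], [0.596, 0.1344, 0.1212]] dist 0.07915447723455392 yaw -1.703097699321499 ctr [0.53718337 0.17574636]
0.124 [[0.5985, 0.2128, 0.124], [0.5962, 0.1351, 0.124]] dist 0.077711641135833 yaw -1.7030976993215863 ctr [0.53736544 0.17573882]
post [271.2  90.9] [16.3 17.1]
post [359.9  92.1] [16.2 17. ]
post [273.  220.4] [15.  15.7]
post [355.  221.3] [15.1 15.3]
[[0.5977, 0.2144, 0.014], [0.5953, 0.135, 0.014], [0.4787, 0.218, 0.014], [0.4764, 0.1387, 0.014]] ctr [0.537  0.1765 0.014 ]
yaws -1.7575639859936498 -1.7092354077065852 0.11900372099515466 0.07936390649114333
```

The held board centre agrees with the TCP to within 0.2 mm, and the post centre is (0.537, 0.1766) at -1.7°. Next comes a guarded descent onto the heads.

```bash
cat >> h.py <<'E'
from workcell import bot,hand,get_obs,vision,hand_in
OFF=.0322; SEAT=.014   # TCP height over board underside; seat height
def force(n=4):
    w=[]
    for _ in range(n): bot.dwell(.02);o=get_obs();w.append(np.r_[o["wrist_force"],o["ft_torque"]])
    return np.mean(w,0),o
def down(xy,h0,h1,step,fmax,base,vel=.02,quiet=False):
    h=h0
    while h>h1+1e-6:
        h=max(h-step,h1);bot.servo_line([*xy,SEAT+OFF+h],velocity=vel);w,o=force();d=w-base
        if not quiet:print(f"h {h*1e3:.1f} act {(o['position'][2]-SEAT-OFF)*1e3:.2f} dF",d[:3].round(1),"dM",d[3:].round(2),f"w {o['gripper_width']*1e3:.1f} t {o['time_s']:.2f}")
        if d[2]>fmax:break
    return h
E
python3 - <<'E'
from h import *
xy=[.5370,.1767]
bot.servo_line([*xy,SEAT+OFF+.020],ori(np.radians(-1.73),1),velocity=.08);bot.dwell(.3)
b,o=force(12);np.save("base.npy",b);print(b.round(2),o["position"],o["time_s"])
down(xy,.014,.0068,.0008,4,b)
E
```

```text
[-0.04 -0.04 -2.31 -0.01 -0.02 -0.01] [0.53703505 0.17671214 0.06626898] 11.1167
h 13.2 act 13.15 dF [ 0.   0.  -0.1] dM [0.01 0.   0.02] w 34.5 t 11.68
h 12.4 act 12.44 dF [ 0.1 -0.3 -0.3] dM [0.   0.02 0.02] w 34.3 t 11.99
h 11.6 act 11.60 dF [ 0.  -0.3 -0.1] dM [ 0.03  0.02 -0.01] w 34.3 t 12.31
h 10.8 act 10.77 dF [ 0.   0.  -0.1] dM [ 0.03  0.01 -0.  ] w 34.6 t 12.62
h 10.0 act 9.99 dF [-0.3  0.  -0.1] dM [ 0.    0.01 -0.01] w 34.4 t 12.94
h 9.2 act 9.18 dF [-0.4 -0.1  0.1] dM [ 0.01  0.03 -0.01] w 34.1 t 13.26
h 8.4 act 8.36 dF [ 0.1 -0.1  0.3] dM [-0.01  0.04  0.02] w 34.7 t 13.57
h 7.6 act 7.58 dF [-0.6  0.2  0.9] dM [0.03 0.12 0.02] w 34.6 t 13.89
h 6.8 act 6.93 dF [-1.6  0.2  4.2] dM [0.01 0.31 0.03] w 34.3 t 14.21
```

The underside passed the tips (10.8) freely and met the tapers at about 7.6, so all the holes are on their heads. There is a slight -x reaction, so I'll shift -0.4 mm and press.

```bash
python3 - <<'E'
from h import *
b=np.load("base.npy")
xy=[.5366,.1767];bot.servo_line([*xy,SEAT+OFF+.0068],velocity=.02);w,o=force();print((w-b).round(2))
h=down(xy,.0068,.0032,.0004,27,b)
if h<.0033: down(xy,h,-.0006,.0004,20,b)
E
```

```text
[ 0.29 -0.07  4.54 -0.02  0.05  0.01]
h 6.4 act 6.71 dF [-0.2 -0.1  7.5] dM [-0.03  0.13  0.02] w 34.4 t 14.84
h 6.0 act 6.43 dF [-0.6 -0.3  8.8] dM [-0.04  0.21  0.01] w 34.3 t 15.16
h 5.6 act 6.15 dF [-0.9  0.4 10.2] dM [-0.06  0.24 -0.  ] w 34.6 t 15.47
h 5.2 act 5.90 dF [-1.7  0.2 11.6] dM [-0.04  0.33  0.03] w 34.2 t 15.79
h 4.8 act 5.61 dF [-2.2 -0.4 13.8] dM [-0.03  0.43  0.02] w 34.8 t 16.11
h 4.4 act 4.37 dF [-0.2  1.   2.3] dM [ 0.19 -0.22 -0.06] w 34.8 t 16.43
h 4.0 act 3.68 dF [ 2.9  2.2 -2. ] dM [ 0.37 -0.29 -0.03] w 34.6 t 16.74
h 3.6 act 3.49 dF [ 2.5  1.3 -2.5] dM [ 0.35 -0.49  0.05] w 34.5 t 17.06
h 3.2 act 3.28 dF [2.7 1.2 0.5] dM [ 0.2  -0.34 -0.  ] w 34.8 t 17.38
h 2.8 act 2.81 dF [2.  0.1 0.9] dM [ 0.11 -0.41  0.03] w 34.2 t 17.69
h 2.4 act 2.31 dF [2.6 0.6 0.6] dM [ 0.05 -0.43  0.04] w 34.2 t 18.01
h 2.0 act 1.38 dF [ 2.9  0.3 -6.3] dM [ 0.08 -0.5   0.02] w 34.3 t 18.32
h 1.6 act 1.31 dF [ 0.9  0.2 -5.5] dM [-0.   -0.21  0.04] w 34.2 t 18.64
h 1.2 act 1.19 dF [-0.1  0.3 -2.1] dM [ 0.04  0.04 -0.02] w 34.3 t 18.96
h 0.8 act 0.99 dF [-0.1  0.3  0.1] dM [0.   0.02 0.02] w 34.1 t 19.27
h 0.4 act 0.62 dF [-0.4  0.3  2.3] dM [-0.04  0.03  0.02] w 34.3 t 19.59
h -0.0 act 0.58 dF [-2.1  0.   8.3] dM [-0.16  0.26  0.02] w 34.5 t 19.91
h -0.4 act 0.54 dF [-2.7 -0.5 12.9] dM [-0.22  0.52  0.02] w 34.3 t 20.23
h -0.6 act 0.51 dF [-3.6 -0.9 15.6] dM [-0.25  0.62  0.01] w 34.4 t 20.54
```

It gave way at about 5.6 (most heads), pulled in again at about 2, then hit a hard stop at 0.5, which stayed stiff up to 15.6 N. I'll unload, release, back off and look.

```bash
python3 - <<'E'
from h import *
xy=[.5366,.1767]
bot.servo_line([*xy,SEAT+OFF+.0005],velocity=.02);w,o=force();print((w-np.load("base.npy")).round(2))
hand.move_gripper(.062,20);w,o=force();print(w.round(2),o["gripper_width"])
bot.servo_line([*xy,.16],velocity=.1)
bot.reach([.50,.1767,.25],ori(np.radians(-1.73),1));bot.dwell(.3);print(get_obs()["time_s"])
r=vision.read_camera("wrist");np.savez("fin.npz",**r);f=r["frame"]
h=cv2.cvtColor(f,cv2.COLOR_RGB2HSV)
a=-np.radians(1.73);R=np.array([[np.cos(a),-np.sin(a)],[np.sin(a),np.cos(a)]]);t=[]
for sx,sy in((1,1),(1,-1),(-1,1),(-1,-1)):
    p=np.r_[np.array(xy)+R@[sx*.06,sy*.04],.0172];u,v=proj(r,p)[0].round().astype(int)
    print(u,v);t.append(cv2.resize(f[v-18:v+19,u-18:u+19],(270,270),interpolation=cv2.INTER_CUBIC))
im=np.vstack([np.hstack(t[:2]),np.hstack(t[2:])])
s=vision.read_camera("scene")["frame"]
im=np.hstack([im,cv2.resize(f[40:340,170:470][:, :],(250,250))[np.r_[0:250,0:0]].repeat(1,0) if 0 else np.vstack([cv2.resize(f[20:320,180:460],(250,270)),cv2.resize(s[240:360,290:415],(250,270),interpolation=cv2.INTER_CUBIC)])])
cv2.imwrite("pics/fin.png",im[:,:,::-1])
E
```

```text
[-0.65 -0.32  5.69 -0.07  0.14 -0.  ]
[-0.23  0.25  0.13  0.01 -0.01 -0.01] 0.06163675971151589
23.3667
265 88
364 88
270 230
360 230
```

View pics/fin.png

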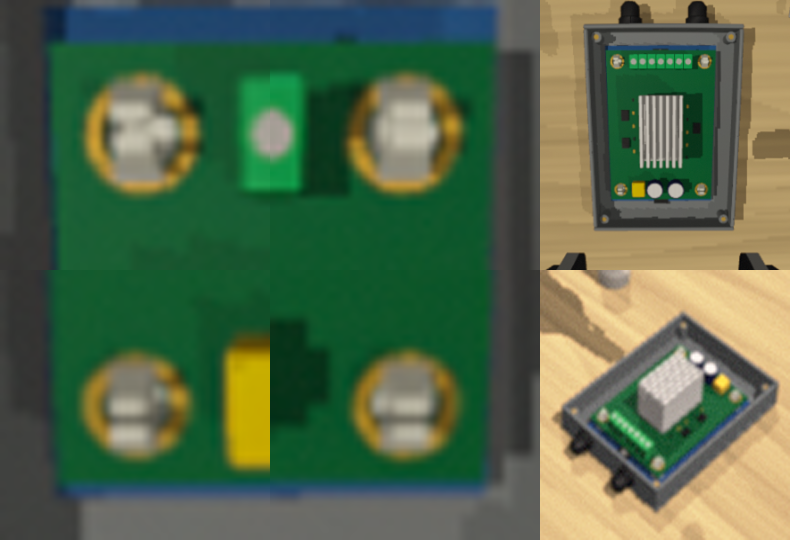

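The picture shows all four barbs standing through their rings with their halves spread over the gold along box x. The terminal row is at the gland end and the board looks level. To be sure, I'll feel each bare corner with the closed fingertips at under 10 N and compare the stop heights.

```bash
python3 - <<'E'
from h import *
c=np.array([.5366,.1767]);a=-np.radians(1.73);R=np.array([[np.cos(a),-np.sin(a)],[np.sin(a),np.cos(a)]])
hand.move_gripper(0.,20)
for sx,sy in((1,1),(-1,1),(-1,-1),(1,-1)):
    p=c+R@[sx*.037,sy*.040]
    bot.reach([*p,.085],ori(a,1));b,o=force(3)
    bot.servo_line([*p,.0415],velocity=.08);z=.0395;first=None
    while z>.0315:
        bot.servo_line([*p,z],velocity=.03);w,o=force(2);F=w[2]-b[2]
        if first is None and F>1.5:first=(round(o["position"][2]*1e3,2),round(F,1))
        if F>9:break
        z-=.0008
    print((sx,sy),"tip z mm",round((o["position"][2]-.017)*1e3,2),"F",(w-b)[:3].round(1),"first(TCP)",first,"t",o["time_s"])
    bot.servo_line([*p,.085],velocity=.12)
    if o["time_s"]>50:break
E
```

```text
(1, 1) tip z mm 17.1 F [-4.3 -1.8 13.1] first(TCP) (np.float64(34.24), np.float64(4.5)) t 28.1333
(-1, 1) tip z mm 17.03 F [-4.  -1.3 14.4] first(TCP) (np.float64(34.2), np.float64(5.0)) t 32.4083
(-1, -1) tip z mm 17.02 F [-3.4 -1.1 15.9] first(TCP) (np.float64(34.19), np.float64(5.7)) t 36.7
(1, -1) tip z mm 17.07 F [-3.8 -1.2 13.9] first(TCP) (np.float64(34.23), np.float64(5.5)) t 40.975
```

All four corners stop at 17.0–17.1 mm, against 17.2 expected when fully home. I'll back away and hand in.

```bash
python3 - <<'E'
from h import *
o=get_obs();p=o["position"];bot.servo_line([p[0],p[1],.22],velocity=.15);bot.dwell(.3);o=get_obs();print(o["time_s"],o["wrist_force"].round(2));hand_in()
E
```

```text
42.9083 [-0.83  0.18  0.07]
the job is handed in; nothing more can be done
```

The LED driver board is clicked onto all four standoffs, with its terminal row at the cable-gland end, and the job is handed in at 42.9 s. `hand_in` reports no verdict, so the checks below are my own.

**How it went:**
- I gripped the middle-sized board by its heat sink and set it on the heads, with the posts located by the wrist camera. The underside passed the tips freely and met the tapers about 7.6 mm above the seats.
- I pressed with the board held level. The highest push was about 16 N, with two give-ways on the way down and then a hard stop.

**Final checks:**
- **Image:** all four barbs stand spread over their gold rings.
- **Corners:** I felt each bare corner with the closed fingertips. All four stopped at 17.0–17.1 mm, against 17.2 mm expected when fully home, at 13–16 N. I had meant to stay under 10 N there, but the step size overshot.

**Disagreements:**
- While still gripped, the hard stop read about 0.5 mm high. This was probably a small shift in the grip, since the corner heights show the board fully seated.
- The measured post pattern came out about 1% small, at 119 × 79.4 mm.

I never went near the other things on the bench, but I did not re-measure where they lie.

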